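Open the takings canister in the cash room

TASK

Push the green-capped coin canister down until it is fully home in its stand, so that the stand braces it against turning. Then unscrew its tight green cap anticlockwise in a single turn of roughly 75 degrees, stopping once the thread has let go, without pulling the canister back up out of its seat, and lift the cap a couple of centimetres straight up off the mouth. Finish while still holding the cap there, level and just above the open mouth, and leave the other things on the table where they are.

Things in the scene. Friction and masses are not known exactly. Their poses are not given: they have to be found in the camera images.
- stand: Round grey stand fixed to the table, 110 mm across at the foot, 38 mm high; it holds the clear green-capped canister upright on its axis and lets it slide down but not turn. Origin: centre of its underside, z up; its yaw is the reference for the cap's yaw. A second such stand holds an orange-capped canister, which has no part in the job.
- canister (a joint): How far the clear canister (72 mm across, 120 mm tall) is pushed into its stand, m: 0 = 8 mm proud, red band showing; 0.008 = home on its stop, band hidden. Slides at about 9 N down or up and stays where left. Pressed through the cap, the cap first gives 1 to 2 mm on its seal (about 10 N).
- mouth (a point): Centre of the canister's mouth at the top of its 42 mm neck, on the stand's axis; 138 mm above the table while proud, 130 mm when home. Below the cap's skirt are about 10 mm of bare neck, then the shoulder widens to 72 mm across within 12 mm. The black rubber ring in the mouth is the sprung seal, pushing the cap up with about 10 N.
- cap_centre (a point): Centre, half-way up, of the round green cap: 64 mm across, 30 mm high, flat top, 60 g; screwed on it lies 7 mm below the mouth point. Grip it across at any yaw. Its yaw minus the stand's is 0 to 0.14 rad at the start; turned anticlockwise from above it rises 2 mm, lets go at 1.0 rad, meets a hard stop at 1.65 rad (aim for 1.3; never past 2). Turning takes up to 0.5 N m.
- cap_stripe (a point): Outer end of the white radial stripe on the cap's flat top, 30 mm from the cap's axis along the cap's own x axis; shows how far the cap has turned.
Not all that is in view belongs to the job. There is more than one size of the part that bears cap_centre; the job needs the middle-sized.

How it is judged:
On the way, in this order (a step that is already met when the one before it is completed fails the run):
1. the canister is pushed fully home, its cap still screwed on (value of joint canister above 0.0068 m and angle between the x axis of cap_centre and the x axis of stand, either way round below 0.4 rad), for 0.1 s.
2. the cap is turned until the thread has let go, with the canister still home (angle between the x axis of cap_centre and the x axis of stand, either way round above 0.95 rad and value of joint canister above 0.006 m and horizontal distance between cap_centre and mouth below 0.008 m), for 0.1 s.
At the end, for the whole second after the job is handed in: The canister is still home in its stand (within 2 mm) and the cap, off its thread, is held still in the fingers: raised 8 to 52 mm from its screwed-on height, level within 0.2 rad, within 15 mm of straight above the mouth and touching nothing of the canister (value of joint canister above 0.006 m and z of cap_centre in the frame of mouth between 0.001 and 0.045 m and horizontal distance between cap_centre and mouth below 0.015 m and angle between cap_centre's own z axis and vertical below 0.2 rad and contact force between the fingers and cap above 1 N and contact force between cap and canister below 0.2 N and linear speed of cap below 0.02 m/s); the arm keeps its last pose, push and grip.
It fails at once if the cap is turned on far beyond where the thread lets go (x of cap_stripe in the frame of stand below -0.024 m).
It fails at once if another thing on the table is disturbed (moved more than 25 mm) (distance of any of notes_a, notes_b, coin_tube, coin_dish, stapler, stamp from where it was at the start of the episode above 0.025 m).
It also fails if it takes over 45 s, if anything falls off the work surface, if the arm or the gripper's body presses on something with over 40 N, if the wrist force passes 120 N, or if a joint passes its speed limit or range.

ROBOT

A 7-joint arm with a two-finger parallel gripper is mounted at the origin on the work surface. World frame = base frame: x ahead of the robot, y to its left, z up, the work surface at z = 0. Lengths are in m, angles in rad, forces in N, time in s.
With the tool pointing down it reaches from about 0.4 to 0.85 m from the base axis. Payload 4.5 kg.
Tool frame: the origin (TCP) lies at the very end of the fingers, on their centre line; the grasp point (between the pads) lies 19 mm behind it; z points along the fingers, y is the line along which they close (so a half turn about z gives the same grasp; the last joint's range is limited). The gripper opens to 88 mm and grips with 3 to 60 N. Pads are 18 mm wide; open, the fingers measure 123 mm over their backs; the gripper's body (75 mm by 187 mm) begins 45 mm behind the grasp point.
Start: joints at [-1.163, 0.689, -0.195, 1.565, 0.157, 0.902, -0.215], TCP at [0.228, 0.582, 0.211] pointing down, gripper open.
Joint ranges: [-3.01, 3.01], [-0.46, 2.08], [-1.47, 1.51], [0.13, 2.56], [-1, 4.14], [0.04, 2.09], [-2.66, 2.66]. Speed limits (rad/s): [2.57, 2.57, 3.14, 3.14, 3.14, 3.14, 3.14].

INTERFACE

Orientations are given as a unit quaternion [x, y, z, w].
In Python, from plant import r gives the robot as it stands. The module is installed in compiled form; this text tells all that it offers.
- The arm moves only by the tool step_arm, never from a script. Its argument "increments" is a list of rows, each a list of 2 entries, a list of its own where there are three numbers: the shift along the world's x, y, z in cm, then the turn, a rotation vector about the world's x, y, z in degrees. A call has exactly 10 rows; each row shifts and turns the commanded pose from where the row before left it; what a row does not reach is not made up. A row lasts 1/10 s, in which the tool goes at most 50 mm and 8.59 degrees, less where a joint would pass 70% of its speed; a pose out of reach is approached as far as the arm can. A call is refused whole if a number of a shift passes 5 or a number of a turn 8.59, either way. A call with a gripper value outside its range is refused whole. "fingers" is the opening, from 0 (shut) to 1 (fully open), set as the call begins (left out, the last holds). The fingers move at their own pace and stop on an object; "grip_force" is the grip in N (left out, the last holds). Time passes only in rows, so rows that do not move let the fingers close, or fill a call up. It gives the time, the measured TCP pose, the force, the opening and the grip force at its end, in the units of the state.
- r.get_state(): the state, without advancing time (a new reading comes with each control period).
- r.snapshot(name): name is "scene" or "top" or "wrist"; returns (picture, depth): 420x560x3 uint8, red, green, blue; 420x560 float32, m along the optical axis (not along the pixel's ray), 0 where there is no reading.
- r.calibration(name): a dict with "fov_y" (degrees; the focal length in pixels is half the picture's height over the tangent of half this angle, whatever the lens; pixels are square), "cx", "cy" (the principal point, pixels), "R" (3x3) and "t" (3): a world point X has camera coordinates R X + t. Camera axes: x right, y down, z forward; pixel columns grow to the right and rows downward; lengths in m; the calibration is good to about 2 mm. The wrist camera is an equidistant fisheye: a pixel r from the principal point sees the ray r / f radians off the axis. A picture is of the moment at which its call begins: read the wrist's pose just before it. calibration takes no time and is no camera call; for the wrist camera it gives the pose at the moment of the call.
- r.finish_job(): hands the job in; it is judged then, once.
The state is a dict: "clock": time; "q": joint angles; "qd": joint speeds; "joint_torque": joint torques, N m; "tool_pos": TCP position; "eef_rot": TCP orientation; "contact_force": force on the tool from outside, world axes, zero at the start; "moment": the same for the moment, N m; "opening": opening from 0.0 (shut) to 1.0 (fully open); "finger_force": force on a finger pad.
Only numpy, scipy, OpenCV 4.12 (cv2) and the standard library are available. Lean on these libraries where they do the work, as an engineer would, in place of code of your own. Each camera call takes 0.05 s, during which the arm holds its last target. There are 200 camera calls.

## Working session

There is one attempt and no reset: what is moved stays moved. The work goes in short steps, Python scripts to look and compute and a tool call to move; the robot and the scene stay as the last step left them, time stands still between calls to the robot, and variables do not carry over. Pictures are saved under pics/ and viewed, at most 10 in all, crops included, and the job is handed in when it is done.

Besides the shell and the picture viewer there is one more tool, called after "Emit:" by a JSON object that holds its "op" and its "data", one argument or row to a line. step_arm: Moves the arm, as the interface text tells. Its arguments: {"type":"object","properties":{"increments":{"type":"array","items":{"type":"array"}},"fingers":{"type":"number"},"grip_force":{"type":"number"}},"required":["increments"]}

```bash
mkdir -p pics
cat > h.py <<'E'
import numpy as np, cv2
from plant import r
def save(n,img): cv2.imwrite('pics/'+n+'.png',cv2.cvtColor(img,cv2.COLOR_RGB2BGR))
def ray(c,u,v,fish=False):
    f=210/np.tan(np.radians(c['fov_y'])/2); R=np.array(c['R']);t=np.array(c['t'])
    x,y=(u-c['cx'])/f,(v-c['cy'])/f
    if fish:
        th=np.hypot(x,y); s=np.sin(th)/max(th,1e-9); d=np.array([x*s,y*s,np.cos(th)])
    else: d=np.array([x,y,1.])
    return -R.T@t, R.T@d
def onz(c,u,v,z,fish=False):
    o,d=ray(c,u,v,fish); return o+d*(z-o[2])/d[2]
E
python3 - <<'E'
from h import *
s=r.get_state();print({k:np.round(v,3) for k,v in s.items()})
a,d=r.snapshot('scene');b,d2=r.snapshot('top')
save('scene',a);save('top',b)
for n in('scene','top'):
  c=r.calibration(n);print(n,c['fov_y'],np.round(-np.array(c['R']).T@c['t'],3))
E
```

```text
{'clock': np.float64(0.0), 'q': array([-1.163,  0.69 , -0.195,  1.566,  0.157,  0.902, -0.215]), 'qd': array([-0.   ,  0.001, -0.   ,  0.   ,  0.001, -0.001, -0.001]), 'joint_torque': array([ 1.0000e-03, -5.2755e+01, -1.2670e+00, -1.5342e+01, -5.3000e-02,
        7.0000e-03,  0.0000e+00]), 'tool_pos': array([0.228, 0.581, 0.21 ]), 'eef_rot': array([ 0.186,  0.983, -0.001, -0.   ]), 'contact_force': array([0.339, 0.09 , 0.533]), 'moment': array([-0.001,  0.027,  0.006]), 'finger_force': np.float64(0.0), 'opening': np.float64(0.997)}
scene 57.16877530559385 [0.753 0.478 0.517]
top 49.08607548672861 [0.372 0.027 1.004]
```

View pics/scene.png

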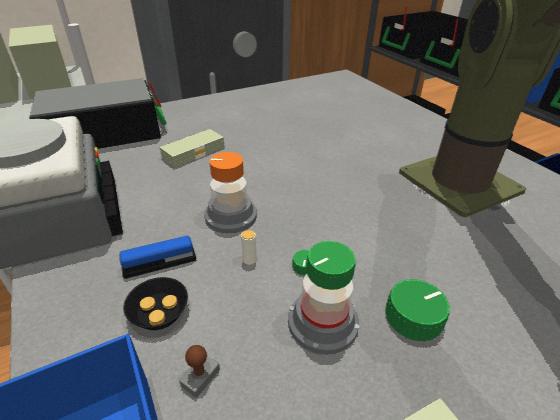

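View pics/top.png

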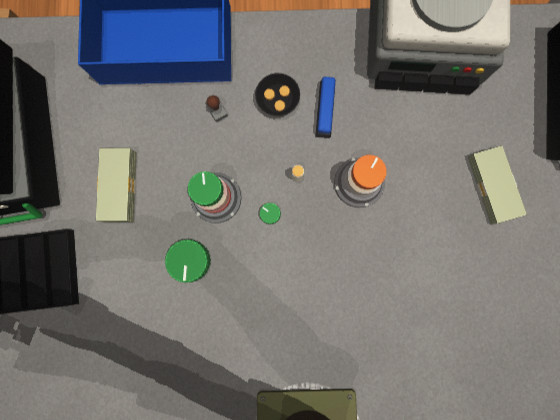

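Pictures: wanted canister with green cap at top (205,188) / scene (331,263), red band showing. Look-alikes: small green cap loose at top (270,213), large green cap loose at (187,260), orange-capped canister at (368,172). Choice: the one on the stand, medium-sized; the blue tray, dish, stapler and stamp are out of play.

Run:
```python
from h import *
from scipy.spatial.transform import Rotation as Ro
for n in('scene','top'):
  a,d=r.snapshot(n);c=r.calibration(n)
  if n=='top': save('crop',cv2.resize(a[150:290,150:300],None,fx=4,fy=4))
  hsv=cv2.cvtColor(a,cv2.COLOR_RGB2HSV)
  m=cv2.inRange(hsv,(50,120,60),(80,255,255))
  k,l,st,ce=cv2.connectedComponentsWithStats(m)
  for i in range(1,k):
    if st[i,4]>150:
      ys,xs=np.where(l==i);dd=np.median(d[ys,xs]);p=onz(c,*ce[i],.146)
      # top face pts by depth
      o=np.array([np.array(c['R']).T@(d[y,x]*(np.array(c['R'])@ray(c,x,y)[1])-c['t']) for x,y in zip(xs,ys) if d[y,x]>0])
      zt=np.percentile(o[:,2],90);t=o[abs(o[:,2]-zt)<.006]
      ctr,rad=cv2.minEnclosingCircle(t[:,:2].astype(np.float32))
      print(n,np.round(ce[i]),st[i,4],'topz',zt.round(3),'ctr',np.round(ctr,3),'dia',round(2*rad,3),p.round(3))
  if n=='top':
    w=cv2.inRange(hsv,(0,0,150),(180,80,255));w[:, :]*=1
    ys,xs=np.where(w[170:192,195:215]);pts=np.array([onz(c,x+195,y+170,.146)[:2] for x,y in zip(xs,ys)]);print('stripe',len(pts),pts.mean(0),pts.min(0),pts.max(0))
print(Ro.from_quat(r.get_state()['eef_rot']).as_matrix().round(3))
```

```text
scene [395.  41.] 159 topz 0.055 ctr [-0.665 -0.984] dia 0.152 [-0.307 -0.616  0.146]
scene [441.  57.] 216 topz 0.058 ctr [-0.668 -0.695] dia 0.15 [-0.307 -0.398  0.146]
scene [326. 264.] 2141 topz 0.148 ctr [0.513 0.187] dia 0.066 [0.525 0.194 0.146]
scene [417. 310.] 2943 topz 0.043 ctr [0.378 0.245] dia 0.09 [0.472 0.304 0.146]
top [205. 189.] 852 topz 0.149 ctr [0.51  0.184] dia 0.064 [0.509 0.184 0.146]
top [ 22. 215.] 327 topz 0.075 ctr [0.493 0.561] dia 0.014 [0.467 0.528 0.146]
top [270. 213.] 297 topz 0.023 ctr [0.473 0.068] dia 0.045 [0.46  0.061 0.146]
top [187. 260.] 1386 topz 0.044 ctr [0.375 0.243] dia 0.088 [0.376 0.217 0.146]
stripe 36 [0.53141285 0.18709733] [0.51844249 0.18300603] [0.5435442  0.20201255]
[[-0.931  0.365 -0.   ]
 [ 0.365  0.931 -0.001]
 [-0.    -0.001 -1.   ]]
```

View pics/crop.png

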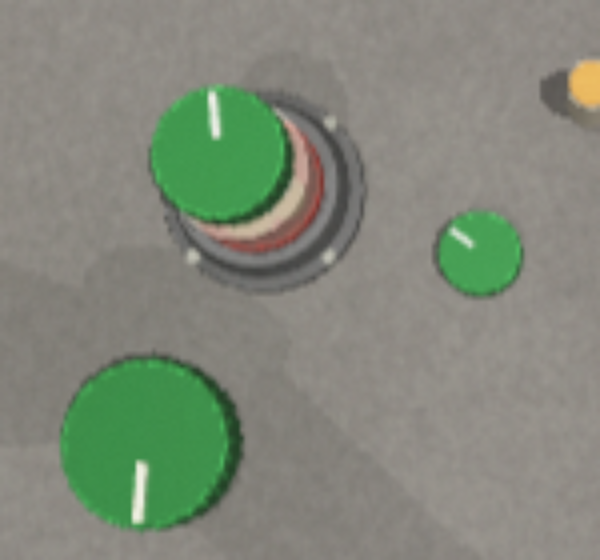

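Crop confirms: the 64 mm cap sits on the red-banded canister (original pixel about (204,188)), stripe along world +x; the loose caps are 45 and 88 mm. Moving above it.

Emit:
{"op": "step_arm", "data": {
  "increments": [
    [[2, -2.8, 0.3], [0, 0, 0]],
    [[2.8, -4, 0.3], [0, 0, 0]],
    [[2.8, -4, 0], [0, 0, 0]],
    [[2.8, -4, 0], [0, 0, 0]],
    [[2.8, -4, 0], [0, 0, 0]],
    [[2.8, -4, 0], [0, 0, 0]],
    [[2.8, -4, 0], [0, 0, 0]],
    [[2.8, -4, 0], [0, 0, 0]],
    [[2.8, -4, 0], [0, 0, 0]],
    [[2, -2.8, 0], [0, 0, 0]]
  ],
  "fingers": 1
}}

```text
clock: 1.2
tool_pos: [0.494, 0.202, 0.2169]
eef_rot: [0.188, 0.982, -0.001, 0.0]
contact_force: [-0.1, 0.3, -0.1]
opening: 1.001
finger_force: 0.0
```

Emit:
{"op": "step_arm", "data": {
  "increments": [
    [[0.5, -0.5, -0.5], [0, 0, 0]],
    [[0.3, -0.4, -0.5], [0, 0, 0]],
    [[0, 0, 0], [0, 0, 0]],
    [[0, 0, 0], [0, 0, 0]],
    [[0, 0, 0], [0, 0, 0]],
    [[0, 0, 0], [0, 0, 0]],
    [[0, 0, 0], [0, 0, 0]],
    [[0, 0, 0], [0, 0, 0]],
    [[0, 0, 0], [0, 0, 0]],
    [[0, 0, 0], [0, 0, 0]]
  ]
}}

```text
clock: 2.2
tool_pos: [0.5002, 0.1969, 0.2071]
eef_rot: [0.186, 0.983, 0.0, 0.0]
contact_force: [-0.1, -0.3, -0.6]
opening: 0.998
finger_force: 0.0
```

Run:
```python
from h import *
print(np.round(r.get_state()['q'],3),r.get_state()['tool_pos'].round(4))
c=r.calibration('wrist');a,d=r.snapshot('wrist');save('w1',a)
hsv=cv2.cvtColor(a,cv2.COLOR_RGB2HSV);m=cv2.inRange(hsv,(50,120,40),(80,255,255))
k,l,st,ce=cv2.connectedComponentsWithStats(m)
for i in range(1,k):
  if st[i,4]>150:
    cn=max(cv2.findContours((l==i).astype(np.uint8),0,cv2.CHAIN_APPROX_NONE)[0],key=len)[:,0]
    p=np.array([onz(c,x,y,.146,True)[:2] for x,y in cn],np.float32)
    ctr,rad=cv2.minEnclosingCircle(p);print(st[i],ce[i].round(),np.round(ctr,4),round(rad*2,4))
print(-np.array(c['R']).T@c['t'])
```

```text
[-0.308  0.584 -0.246  1.833  0.199  0.749  0.536] [0.5002 0.1969 0.2071]
[ 240   28   84   83 5067] [282.  70.] [0.398  0.2363] 0.0616
[530  65  30  34 531] [547.  83.] [0.4646 0.4675] 0.0514
[ 158  188   37   38 1019] [176. 206.] [0.4621 0.123 ] 0.0319
[ 235  192   81   84 5075] [275. 233.] [0.5112 0.1863] 0.0675
[0.43904504 0.2211738  0.3800912 ]
```

View pics/w1.png

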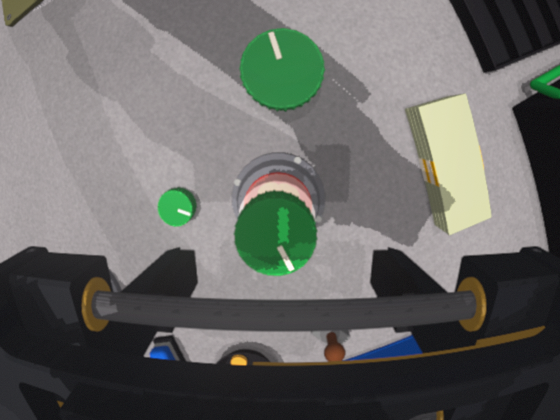

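Wrist view: the cap is at (275,233), with the stripe end at (291,268), centred about (0.512, 0.185) and between the finger directions. Aligning, then descending with the fingers open.

Emit:
{"op": "step_arm", "data": {
  "increments": [
    [[0.6, -0.6, 0], [0, 0, 0]],
    [[0.6, -0.6, 0], [0, 0, 0]],
    [[0, 0, -1.5], [0, 0, 0]],
    [[0, 0, -1.5], [0, 0, 0]],
    [[0, 0, -1], [0, 0, 0]],
    [[0, 0, 0], [0, 0, 0]],
    [[0, 0, 0], [0, 0, 0]],
    [[0, 0, 0], [0, 0, 0]],
    [[0, 0, 0], [0, 0, 0]],
    [[0, 0, 0], [0, 0, 0]]
  ]
}}

```text
clock: 3.25
tool_pos: [0.5125, 0.185, 0.1675]
eef_rot: [0.186, 0.983, 0.0, 0.0]
contact_force: [0.5, -0.0, -0.6]
opening: 1.0
finger_force: 0.0
```

Emit:
{"op": "step_arm", "data": {
  "increments": [
    [[0, 0, -1], [0, 0, 0]],
    [[0, 0, -1], [0, 0, 0]],
    [[0, 0, -1], [0, 0, 0]],
    [[0, 0, -1], [0, 0, 0]],
    [[0, 0, -0.8], [0, 0, 0]],
    [[0, 0, -0.4], [0, 0, 0]],
    [[0, 0, 0], [0, 0, 0]],
    [[0, 0, 0], [0, 0, 0]],
    [[0, 0, 0], [0, 0, 0]],
    [[0, 0, 0], [0, 0, 0]]
  ]
}}

```text
clock: 4.25
tool_pos: [0.5125, 0.185, 0.1154]
eef_rot: [0.186, 0.983, 0.0, 0.0]
contact_force: [-0.0, 1.1, -0.2]
opening: 1.002
finger_force: 0.0
```

Emit:
{"op": "step_arm", "data": {
  "increments": [
    [[0, 0, 0], [0, 0, 0]],
    [[0, 0, 0], [0, 0, 0]],
    [[0, 0, 0], [0, 0, 0]],
    [[0, 0, 0], [0, 0, 0]],
    [[0, 0, 0], [0, 0, 0]],
    [[0, 0, 0], [0, 0, 0]],
    [[0, 0, 0], [0, 0, 0]],
    [[0, 0, 0], [0, 0, 0]],
    [[0, 0, 0], [0, 0, 0]],
    [[0, 0, 0], [0, 0, 0]]
  ],
  "fingers": 0.6,
  "grip_force": 40
}}

```text
clock: 5.25
tool_pos: [0.5124, 0.1852, 0.1151]
eef_rot: [0.186, 0.983, 0.0, 0.0]
contact_force: [0.1, 0.5, 0.3]
opening: 0.707
finger_force: 40.0
```

Emit:
{"op": "step_arm", "data": {
  "increments": [
    [[0, 0, -0.1], [0, 0, 0]],
    [[0, 0, -0.1], [0, 0, 0]],
    [[0, 0, -0.1], [0, 0, 0]],
    [[0, 0, -0.1], [0, 0, 0]],
    [[0, 0, -0.1], [0, 0, 0]],
    [[0, 0, -0.1], [0, 0, 0]],
    [[0, 0, -0.1], [0, 0, 0]],
    [[0, 0, 0], [0, 0, 0]],
    [[0, 0, 0], [0, 0, 0]],
    [[0, 0, 0], [0, 0, 0]]
  ],
  "grip_force": 55
}}

```text
clock: 6.25
tool_pos: [0.5124, 0.1851, 0.108]
eef_rot: [0.186, 0.983, 0.0, 0.0]
contact_force: [1.1, 2.5, 1.3]
opening: 0.701
finger_force: 55.0
```

Emit:
{"op": "step_arm", "data": {
  "increments": [
    [[0, 0, -0.05], [0, 0, 0]],
    [[0, 0, -0.05], [0, 0, 0]],
    [[0, 0, -0.05], [0, 0, 0]],
    [[0, 0, -0.05], [0, 0, 0]],
    [[0, 0, -0.05], [0, 0, 0]],
    [[0, 0, -0.05], [0, 0, 0]],
    [[0, 0, -0.05], [0, 0, 0]],
    [[0, 0, 0], [0, 0, 0]],
    [[0, 0, 0], [0, 0, 0]],
    [[0, 0, 0], [0, 0, 0]]
  ]
}}

```text
clock: 7.25
tool_pos: [0.5124, 0.1851, 0.1053]
eef_rot: [0.186, 0.983, 0.0, 0.0]
contact_force: [-1.4, 1.7, 8.8]
opening: 0.699
finger_force: 55.0
```

Run:
```python
from h import *
a,d=r.snapshot('scene');save('s2',cv2.resize(a[220:370,250:450],None,fx=4,fy=4))
s=r.get_state();print(s['contact_force'],s['tool_pos'])
```

```text
[-0.25423657  2.57991766  9.76543656] [0.51240915 0.18511069 0.10531771]
```

View pics/s2.png

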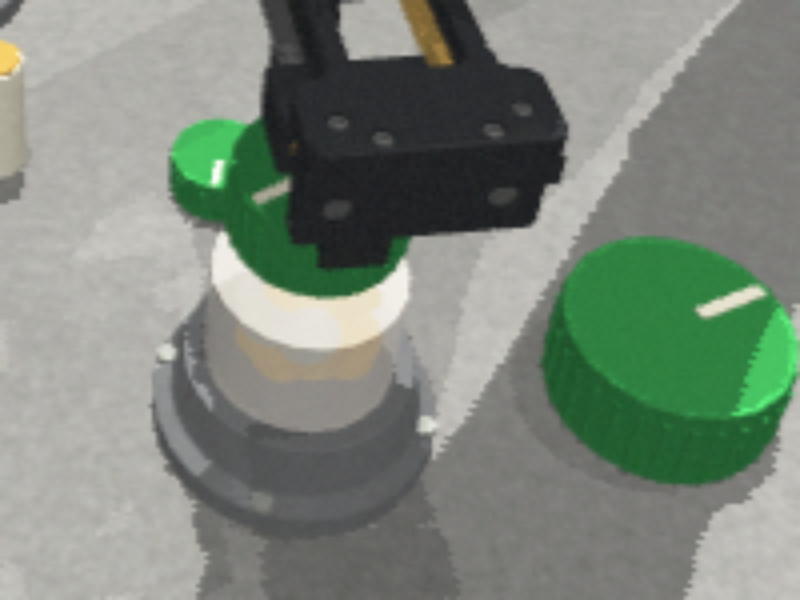

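Band hidden (just the grey rim at the crop's (310,430)). Pressing slightly further to confirm the hard stop.

Emit:
{"op": "step_arm", "data": {
  "increments": [
    [[0, 0, -0.05], [0, 0, 0]],
    [[0, 0, -0.05], [0, 0, 0]],
    [[0, 0, -0.05], [0, 0, 0]],
    [[0, 0, -0.05], [0, 0, 0]],
    [[0, 0, 0], [0, 0, 0]],
    [[0, 0, 0], [0, 0, 0]],
    [[0, 0, 0], [0, 0, 0]],
    [[0, 0, 0], [0, 0, 0]],
    [[0, 0, 0], [0, 0, 0]],
    [[0, 0, 0], [0, 0, 0]]
  ]
}}

```text
clock: 8.3
tool_pos: [0.5125, 0.1851, 0.1042]
eef_rot: [0.186, 0.983, 0.0, 0.001]
contact_force: [-2.4, 1.4, 18.2]
opening: 0.701
finger_force: 55.0
```

Emit:
{"op": "step_arm", "data": {
  "increments": [
    [[0, 0, 0], [0, 0, 4]],
    [[0, 0, 0.02], [0, 0, 4]],
    [[0, 0, 0.02], [0, 0, 4]],
    [[0, 0, 0.02], [0, 0, 4]],
    [[0, 0, 0.02], [0, 0, 4]],
    [[0, 0, 0.02], [0, 0, 4]],
    [[0, 0, 0.02], [0, 0, 4]],
    [[0, 0, 0.02], [0, 0, 4]],
    [[0, 0, 0.02], [0, 0, 4]],
    [[0, 0, 0], [0, 0, 0]]
  ]
}}

```text
clock: 9.3
tool_pos: [0.5128, 0.1839, 0.1049]
eef_rot: [-0.127, 0.992, -0.001, 0.0]
contact_force: [0.3, -0.0, 10.0]
opening: 0.698
finger_force: 55.0
```

Run:
```python
from h import *
s=r.get_state();print(s['contact_force'],s['moment'],s['q'],s['tool_pos'])
```

```text
[ 0.33119008 -0.02433774  9.99045559] [ 0.15972302 -0.0558391   0.07484018] [-0.21317044  0.75872577 -0.36290748  1.89885333  0.47343766  0.56852395
  0.93628025] [0.51278637 0.18391205 0.10487198]
```

Emit:
{"op": "step_arm", "data": {
  "increments": [
    [[0, 0, 0.02], [0, 0, 4]],
    [[0, 0, 0.02], [0, 0, 4]],
    [[0, 0, 0.02], [0, 0, 4]],
    [[0, 0, 0.02], [0, 0, 4]],
    [[0, 0, 0.01], [0, 0, 4]],
    [[0, 0, 0.01], [0, 0, 4]],
    [[0, 0, 0], [0, 0, 4]],
    [[0, 0, 0], [0, 0, 4]],
    [[0, 0, 0], [0, 0, 5]],
    [[0, 0, 0], [0, 0, 0]]
  ]
}}

```text
clock: 10.3
tool_pos: [0.5127, 0.1838, 0.1057]
eef_rot: [-0.436, 0.9, -0.001, 0.0]
contact_force: [0.5, -0.4, 9.3]
opening: 0.7
finger_force: 55.0
```

Run:
```python
from h import *
s=r.get_state();print(s['contact_force'],s['moment'],s['q'],s['tool_pos'])
a,d=r.snapshot('scene');b,d=r.snapshot('top')
save('s3',np.hstack([cv2.resize(a[230:350,270:390],(400,400)),cv2.resize(b[150:230,170:250],(400,400))]))
```

```text
[ 0.51344907 -0.40071668  9.27676237] [ 0.03137074 -0.04607504  0.07252089] [-0.10975354  0.78700289 -0.54310705  1.8928956   0.65595974  0.64652613
  1.40854852] [0.51268319 0.18377254 0.10567356]
```

View pics/s3.png

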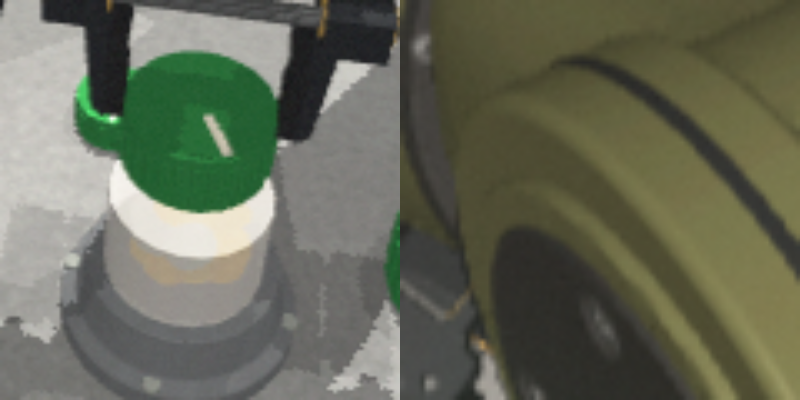

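The stripe has turned with the fingers (left half, inner end (208,118), outer (228,155)); the band is still hidden. Checking its yaw and the initial yaw.

Run:
```python
from h import *
c=r.calibration('scene');t=r.calibration('top')
def y(p,q): v=q-p; return np.degrees(np.arctan2(v[1],v[0])).round(1)
print('now',onz(c,332.4,265.4,.14),onz(c,338.4,276.5,.14),y(onz(c,332.4,265.4,.14),onz(c,338.4,276.5,.14)))
print('start',y(onz(t,204,184.5,.146),onz(t,202.75,173,.146)))
# stand screws (crop x4 from 150,150), tops about z .01
S=[onz(t,150+u/4,150+v/4,.01)[:2].round(4) for u,v in((330,122),(330,257),(193,257))];print(S,y(S[1],S[0]))
s=r.get_state();print(np.degrees(2*np.arctan2(-s['eef_rot'][0],s['eef_rot'][1]))+21.4)
```

```text
now [0.51527614 0.19507165 0.14      ] [0.5195648  0.21506613 0.14      ] 77.9
start 6.0
[array([0.5478, 0.1474]), array([0.4735, 0.1481]), array([0.4753, 0.2227])] -0.5
72.95032002848131
```

Cap is at about 78° to the stand (1.36 rad), past release. Lifting straight up.

Emit:
{"op": "step_arm", "data": {
  "increments": [
    [[0, 0, 0.1], [0, 0, 0]],
    [[0, 0, 0.1], [0, 0, 0]],
    [[0, 0, 0.2], [0, 0, 0]],
    [[0, 0, 0.3], [0, 0, 0]],
    [[0, 0, 0.4], [0, 0, 0]],
    [[0, 0, 0.5], [0, 0, 0]],
    [[0, 0, 0.5], [0, 0, 0]],
    [[0, 0, 0.4], [0, 0, 0]],
    [[0, 0, 0.2], [0, 0, 0]],
    [[0, 0, 0], [0, 0, 0]]
  ]
}}

```text
clock: 11.4
tool_pos: [0.5124, 0.1849, 0.1325]
eef_rot: [-0.435, 0.9, 0.0, 0.0]
contact_force: [0.4, 0.1, 0.2]
opening: 0.704
finger_force: 55.0
```

Emit:
{"op": "step_arm", "data": {
  "increments": [
    [[0, 0, 0], [0, 0, 0]],
    [[0, 0, 0], [0, 0, 0]],
    [[0, 0, 0], [0, 0, 0]],
    [[0, 0, 0], [0, 0, 0]],
    [[0, 0, 0], [0, 0, 0]],
    [[0, 0, 0], [0, 0, 0]],
    [[0, 0, 0], [0, 0, 0]],
    [[0, 0, 0], [0, 0, 0]],
    [[0, 0, 0], [0, 0, 0]],
    [[0, 0, 0], [0, 0, 0]]
  ]
}}

```text
clock: 12.4
tool_pos: [0.5122, 0.1849, 0.1322]
eef_rot: [-0.435, 0.9, 0.0, 0.0]
contact_force: [0.5, -0.3, -0.5]
opening: 0.699
finger_force: 55.0
```

Run:
```python
from h import *
s=r.get_state();print(s['contact_force'],s['moment'],s['tool_pos'],s['eef_rot'])
a,d=r.snapshot('scene');save('s4',cv2.resize(a[200:350,260:410],(600,600)))
```

```text
[ 0.51865147 -0.27917539 -0.53722694] [0.09038678 0.00585976 0.01436587] [0.51222862 0.1848644  0.13216753] [-4.35071132e-01  9.00396084e-01  3.29630960e-05  9.07804070e-06]
```

View pics/s4.png

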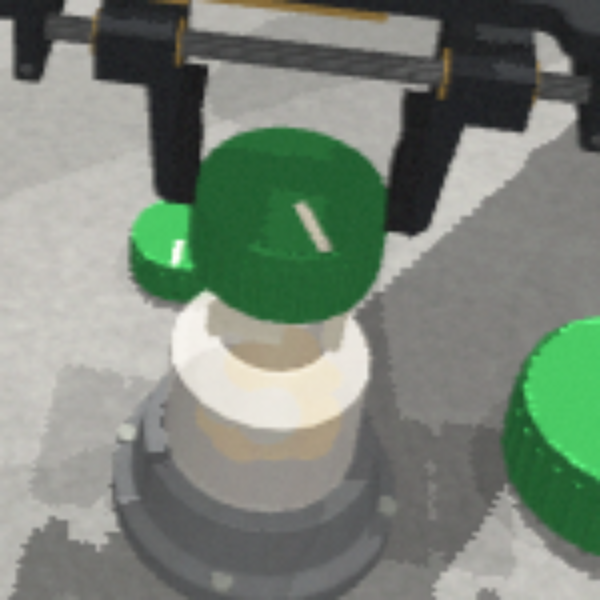

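The cap at (290,225) is held level and clear of the neck (275,330). The red band is still hidden, so the canister is home.

```bash
python3 -c "
from plant import r
print(r.finish_job())"
```

```text
the job is handed in; nothing more can be done
None
```

The job is handed in at about 12.5 s of the 45 s allowed, with no verdict returned: the canister was pressed home onto its stop, the green cap turned 73° to about 1.36 rad from the stand, and I last saw it held level about 21 mm above the mouth, with the canister still home.

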